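# Set the pencil sharpener's dial for the fat pencil

### The arm

A 6-joint arm with a two-finger parallel gripper is mounted at the origin on the work surface. World frame = base frame: x ahead of the robot, y to its left, z up, the work surface at z = 0. Lengths are in mm, angles in rad, forces in N, time in s.
With the tool pointing down it reaches from about 300 to 775 mm from the base axis. Payload 14.6 kg.
Tool frame: the origin (TCP) lies between the finger pads; the fingertips stand 19 mm ahead of it and the grasp point (between the pads) is the TCP; z points along the fingers, y is the line along which they close (so a half turn about z gives the same grasp; the last joint's range is limited). The gripper opens to 94 mm and grips with 3 to 60 N. Pads are 16 mm wide; open, the fingers measure 119 mm over their backs; the gripper's body (75 mm by 177 mm) begins 78 mm behind the grasp point.
Start: joints at [-1.417, 0.3, 1.521, -0, 1.321, -0.067], TCP at [120.449, -536.639, 224.446] pointing down, gripper open.
Joint ranges: [-3.03, 3.03], [-0.79, 2.21], [0.23, 2.52], [-1.04, 4.18], [0, 3.07], [-2.55, 2.55]. Speed limits (rad/s): [2.22, 2.22, 2.57, 3.14, 3.14, 3.14].

### API

Orientations are given as [roll, pitch, yaw] about the fixed x, y, z axes, in that order (R = Rz(yaw) Ry(pitch) Rx(roll)).
In Python, from cell import monitor, imaging, job, find_in, trace gives the robot as it stands. The module is installed in compiled form; this text tells all that it offers.
- The arm moves only by the tool arm_command, never from a script. Its argument "steps" is a list of rows, each a list of 5 numbers: the opening, from 0 (shut) to 1 (fully open), then the shift along the tool's x, y, z in mm, then the turn about the tool's z in degrees. In form: [[gripper, dx, dy, dz, turn], ...]. A call has 1 to 20 rows; each row is the pose to reach, as a shift and turn from the pose commanded when the call began, along the tool's axes at that moment; what a row does not reach only later rows make up. A row lasts 1/8 s, in which the tool goes at most 62.5 mm and 10.7 degrees, less where a joint would pass 70% of its speed; a pose out of reach is approached as far as the arm can. A call with a gripper value outside its range is refused whole. The fingers move at their own pace and stop on an object; "force" is the grip in N (left out, the last holds). Time passes only in rows, so rows that repeat a pose let the fingers close. It gives the time, the measured TCP pose, the force, the opening and the grip force at its end, in the units of the state.
- monitor.read_state(): the state, without advancing time (a new reading comes with each control period).
- imaging.camera(name): name is "scene" or "top" or "wrist"; returns a dict with "img" (384x512x3 uint8, red, green, blue), "mtx" (3x3 intrinsics, pixels), "view" (4x4, takes a point from world to camera coordinates). Camera axes: x right, y down, z forward; pixel columns grow to the right and rows downward; lengths in mm; the calibration is good to about 2 mm. A picture is of the moment at which its call begins. There is no depth.
- job.sign_off(): hands the job in; it is judged then, once.
Trained networks look in a picture, given as the dict that the camera call returned (one of the last four; its "shot" number tells which), for a name from the list of things; names that differ only in an ending like _2 or _b are one class to them, and where a whole thing is asked for, a point or a joint stands for the part that bears it (a point fixed in the world has none). Each returns a list of dicts, best first, with "p" (0 to 1); they miss things now and then, are a little off and sometimes report something else, mostly with a low value. They report only what shows in the picture. A call takes as long as a camera call.
- find_in(picture, target): "rect" ([centre column, centre row, width, height] in pixels, round what is visible of it).
- trace(picture, target): "region" (384x512 bool, what is visible of it) and "rect" ([centre column, centre row, width, height] in pixels, round what is visible of it).
The state is a dict: "clock": time; "joints": joint angles; "qd": joint speeds; "effort": joint torques, N m; "eef_pos": TCP position; "eef_rot": TCP orientation; "wrist_force": force on the tool from outside, world axes, zero at the start; "moment": the same for the moment, N m; "finger_gap": finger opening in mm; "finger_force": force on a finger pad.
Only numpy, scipy, OpenCV 4.12 (cv2) and the standard library are available. Lean on these libraries where they do the work, as an engineer would, in place of code of your own. Each camera call takes 0.05 s, during which the arm holds its last target. There are 200 camera calls.

### The job

Set the desk pencil sharpener for the fat pencil: with a fingertip, flick the lobed edge of its hole dial round, click by click either way, until the largest of the eight holes has clicked home at the bottom, straight above the little steel pointer, where the pencil goes in. Touch it with the fingers only, do not lift it, tip it or push it along the desk, leave the other things on the desk where they are, and finish with the hand clear.

Things in the scene. Friction and masses are not known exactly. Their poses are not given: they have to be found in the camera images.
- sharpener: desk pencil sharpener, 1.5 kg, standing loose on a rubber-soled base 112 x 92 mm; steel barrel 60 mm thick along x, axis 63.5 mm and top 93.5 mm up, its 62 mm front collar ending 6 mm behind the dial; at the rear (x -42 to -92 mm) a crank that reaches at most 54 mm from the barrel's axis. Origin: on the desk under the barrel. x points out of the front, the way the dial faces; z up. Dial pivot at x +38, y 0, z +80 mm
- dial (a joint): turn of the dial about the sharpener's x axis, rad, counterclockwise as seen from the front (its top edge then moves to the sharpener's -y). A multiple of 2 pi: largest hole at the bottom. Turns either way without stop; a click spring seats it at each multiple of 0.785 rad; 2 to 3 N along the edge takes it over the hump halfway, then it falls into the next seat by itself and does not coast on
- dial_hub (a point): pivot of the dial, mid-thickness. Dial: upright white metal disc 50 mm across, 8 mm thick, axis along the sharpener's x. Eight holes of 12.5, 5, 6, 7, 8, 9, 9.5, 10.5 mm, clockwise in this order seen from the front, at radius 16.5 mm: the largest sits next to the smallest. Halfway between holes, eight round lobes 7 mm thick stand out of its edge, centres at radius 29.5 mm, tips at 33 mm
- dial_top (a point): fixed to the sharpener, 33 mm straight above the dial's pivot (113 mm up): the highest a lobe's tip passes. In a seat the two top lobes stand 22.5 degrees either side of it. From 1.5 mm behind the dial's back a black face plate reaches to 9.5 mm below this height, behind that a boss to 13.5 mm below, then the lower barrel; in front of the dial and beside it there is nothing
- large_hole (a point): centre of the largest (12.5 mm) hole, in the middle of the dial's thickness, 16.5 mm from the pivot; turns with the dial
- entry (a point): where a pencil enters: fixed to the sharpener, 16.5 mm straight below the dial's pivot, in the middle of the dial's thickness, above a small steel pointer at the dial's foot
- fat_pencil: fat brown pencil 11 mm thick, 175 mm long, lying beside the sharpener on its +y side, roughly along it; origin at the middle of its underside, x along it
- thin_pencil: green pencil 7.5 mm thick, 160 mm long, lying on the sharpener's -y side; origin at the middle of its underside, x along it
- eraser: eraser 44 x 21 x 12 mm lying in front of the sharpener; origin at the middle of its underside
- mug: white mug, 82 mm across, 95 mm tall; origin at the middle of its underside
- pen_cup: black cup of pens, 76 mm across, cup 100 mm and pens up to 175 mm tall; origin at the middle of its underside
- stapler: stapler 140 x 38 x 60 mm; origin at the middle of its underside
- mouse: black computer mouse 104 x 60 x 31 mm; origin at the middle of its underside

How it is judged:
By the outcome, as a careful person would: the job done as asked, in the order asked, and still so for the second after the job is handed in, with the robot touching nothing.
It also fails if it takes over 38 s, if anything falls off the work surface, if the arm or the gripper's body presses on something with over 40 N, if the wrist force passes 120 N, or if a joint passes its speed limit or range.

## Working session

There is one attempt and no reset: what is moved stays moved. The work goes in short steps, Python scripts to look and compute and a tool call to move; the robot and the scene stay as the last step left them, time stands still between calls to the robot, and variables do not carry over. Pictures are saved under pics/ and viewed, at most 10 in all, crops included, and the job is handed in when it is done.

Besides the shell and the picture viewer there is one more tool, called in YAML: its name, and indented under it one key for each argument. arm_command: Moves the arm, as the interface text tells. Its arguments: {"type":"object","properties":{"steps":{"type":"array","items":{"type":"array","items":{"type":"number"}}},"force":{"type":"number"}},"required":["steps"]}

```bash
mkdir -p pics; cat > h.py <<'E'
import numpy as np,cv2
from cell import monitor, imaging, job, find_in, trace
def cam(n,f=None):
    p=imaging.camera(n)
    if f: cv2.imwrite(f,p["img"][:,:,::-1])
    return p
def proj(p,X):
    c=p["view"][:3,:3]@np.array(X,float)+p["view"][:3,3]; u=p["mtx"]@c; return u[:2]/u[2]
def ray(p,uv):
    R=p["view"][:3,:3];t=p["view"][:3,3]
    d=R.T@np.linalg.inv(p["mtx"])@np.array([uv[0],uv[1],1.]); return -R.T@t,d/np.linalg.norm(d)
def atz(p,uv,z):
    o,d=ray(p,uv); return o+d*(z-o[2])/d[2]
def tri(obs):
    A=np.zeros((3,3));b=np.zeros(3)
    for p,uv in obs:
        o,d=ray(p,uv);M=np.eye(3)-np.outer(d,d);A+=M;b+=M@o
    return np.linalg.solve(A,b)
E
python3 - <<'E'
from h import *
np.set_printoptions(precision=1,suppress=True)
s=monitor.read_state();print(s)
ims=[]
P={}
for n in("scene","top","wrist"):
    p=P[n]=cam(n,f"pics/{n}0.png")
    print(n,"campos",-p["view"][:3,:3].T@p["view"][:3,3],"fwd",p["view"][2,:3])
    for t in("sharpener","dial","dial_hub","dial_top","large_hole","entry","fat_pencil","eraser","mug","pen_cup","stapler"):
        r=find_in(p,t)
        print(t,[(np.array(x["rect"]),round(x["p"],2)) for x in r[:2]])
a=cv2.hconcat([cv2.resize(P[n]["img"],(400,300)) for n in("scene","top")])
b=cv2.hconcat([cv2.resize(P["wrist"]["img"],(400,300)),np.zeros((300,400,3),np.uint8)])
cv2.imwrite("pics/all0.png",cv2.vconcat([a,b])[:,:,::-1])
E
```

```text
{'clock': 0.0, 'joints': array([-1.4,  0.3,  1.5,  0. ,  1.3, -0.1]), 'qd': array([-0., -0.,  0., -0., -0., -0.]), 'effort': array([  0. , -53.2, -35.3,   0.1,   0. ,  -0. ]), 'eef_pos': array([ 120.4, -536.4,  223.9]), 'eef_rot': array([-3.1, -0. ,  0.2]), 'wrist_force': array([-0.3, -0.1,  0.3]), 'moment': array([0. , 0.1, 0. ]), 'finger_force': 0.0, 'finger_gap': 93.63837428043982}
scene campos [ 855.9  598.6 1015. ] fwd [-0.3 -0.5 -0.8]
sharpener [(array([257.4, 202.7,  57.9,  49.2]), 0.7)]
dial [(array([230.3, 193.6,   6.8,  18.1]), 0.44)]
dial_hub [(array([230.8, 190.9,   5.3,  25.3]), 0.46)]
dial_top [(array([258.6, 203. ,  58.9,  45.6]), 0.78)]
large_hole [(array([230.1, 189.4,   0.9,  14.3]), 0.61)]
entry [(array([256.8, 200.7,  56.7,  41.5]), 0.56)]
fat_pencil [(array([249.1, 243.1,  69.3,   9.9]), 0.62)]
eraser [(array([202.1, 213.8,   6.7,  12.8]), 0.58)]
mug [(array([386.9, 320.1,  44.9,  64.2]), 0.61)]
pen_cup [(array([157.5, 116.6,  31.4,  62. ]), 0.82)]
stapler [(array([298. , 347.9,  52.3,  67.1]), 0.56), (array([257.4, 202.6,  55.5,  40.8]), 0.54)]
top campos [ 423.9    2.1 1370.2] fwd [ 0.1  0.  -1. ]
sharpener [(array([265.8, 191.2,  38.1,  37.6]), 0.9)]
dial [(array([277. , 157.2,   9.6,   9.3]), 0.25)]
dial_hub []
dial_top [(array([264.1, 192.4,  39.3,  40.8]), 0.96)]
large_hole []
entry [(array([266.4, 189.2,  38.1,  37.5]), 0.56)]
fat_pencil [(array([237.8, 177.8,  16. ,  42.4]), 0.5)]
eraser [(array([277.7, 156.7,   9. ,   8.2]), 0.48)]
mug [(array([139.9, 222.1,  32.3,  31.1]), 0.81)]
pen_cup [(array([373.3, 154.4,  39.4,  33.7]), 0.58)]
stapler [(array([157.6, 171.2,  27.4,  45.6]), 0.69)]
wrist campos [ 187.8 -520.7  383.4] fwd [-0.2 -0.1 -1. ]
sharpener []
dial []
dial_hub []
dial_top []
large_hole []
entry []
fat_pencil []
eraser []
mug []
pen_cup []
stapler []
```

View pics/all0.png

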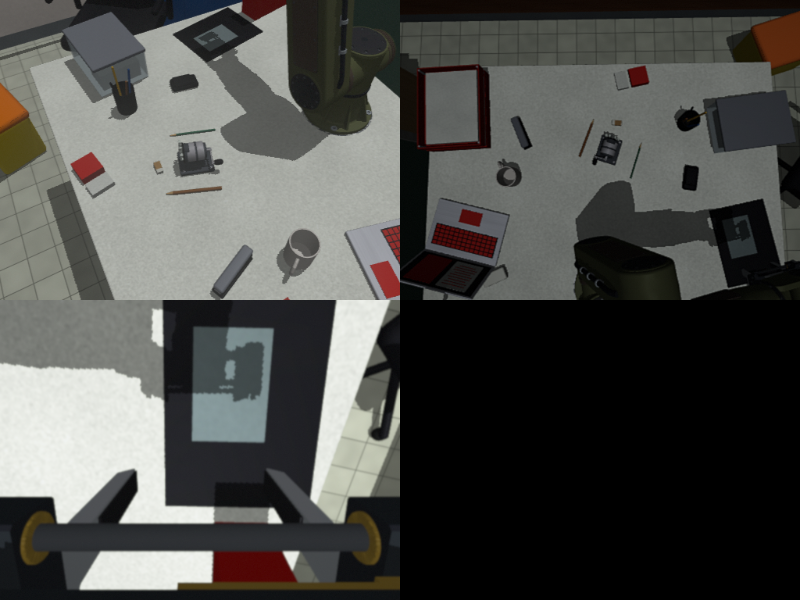

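```bash
python3 - <<'E'
from h import *
np.set_printoptions(precision=2,suppress=True)
a=cv2.imread("pics/scene0.png")[165:265,190:290];b=cv2.imread("pics/top0.png")[140:240,215:315]
cv2.imwrite("pics/c1.png",cv2.hconcat([cv2.resize(x,(400,400),interpolation=cv2.INTER_CUBIC) for x in(a,b)]))
t=cam("top");s=cam("scene");w=cam("wrist")
print(w["view"],w["mtx"])
print("sharp",atz(t,(265.8,191.2),40),atz(s,(257.4,202.7),40))
print("dial",atz(s,(230.3,193.6),80))
print("fat ends",atz(t,(237.8,177.8),5))
for n in("fat_pencil","thin_pencil","sharpener","eraser"):
    for p,q in((t,"top"),(s,"scene")):
        r=trace(p,n)
        if r:
            ys,xs=np.nonzero(r[0]["region"]);v=np.array([atz(p,(x,y),5 if n!="sharpener" else 30)[:2] for x,y in zip(xs,ys)],np.float32)
            (c,sz,ang)=cv2.minAreaRect(v);print(n,q,r[0]["p"],c,sz,ang,v.mean(0))
E
```

```text
[[   0.22   -0.98    0.   -549.23]
 [  -0.95   -0.21    0.24  -23.08]
 [  -0.23   -0.05   -0.97  388.87]
 [   0.      0.      0.      1.  ]] [[326.46   0.   256.4 ]
 [  0.   326.46 189.9 ]
 [  0.     0.     1.  ]]
sharp [562.91 -22.82  40.  ] [554.76  -5.26  40.  ]
dial [612.8 -35.   80. ]
fat ends [613.32  70.07   5.  ]
fat_pencil top 0.67 (622.3544921875, 63.30221939086914) (16.097017288208008, 158.84759521484375) 71.10919189453125 [638.78  59.55]
fat_pencil scene 0.53 (618.6686401367188, 71.20122528076172) (13.253856658935547, 158.95631408691406) 69.37898254394531 [618.12  71.13]
sharpener top 0.58 (557.5686645507812, -24.084823608398438) (98.52613067626953, 143.5072021484375) 70.51686096191406 [563.4  -24.02]
sharpener scene 0.94 (550.5320434570312, -28.442550659179688) (141.14346313476562, 142.88668823242188) 71.70306396484375 [567.4  -22.06]
```

View pics/c1.png

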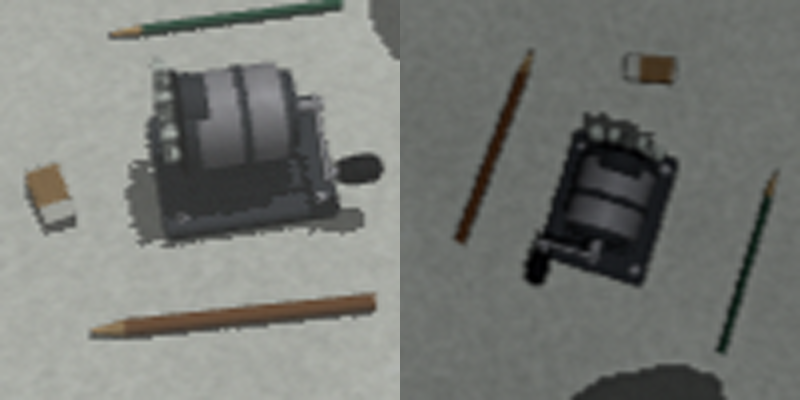

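arm_command:
  steps:
    - [1,320,-174,0,10]
    - [1,640,-348,0,20]
    - [1,640,-348,0,31]
    - [1,640,-348,0,31]
    - [1,640,-348,0,31]
    - [1,640,-348,0,31]
    - [1,640,-348,0,31]
    - [1,640,-348,0,31]
    - [1,640,-348,0,31]
    - [1,640,-348,0,31]
    - [1,640,-348,0,31]
    - [1,640,-348,0,31]
    - [1,640,-348,54,31]
    - [1,640,-348,54,31]
    - [1,640,-348,54,31]

```text
clock: 4.22
eef_pos: [669.0, -57.5, 172.5]
eef_rot: [-3.141, -0.002, -0.321]
wrist_force: [-0.2, 0.2, 1.0]
finger_gap: 94.1
finger_force: 0.0
```

```bash
python3 - <<'E'
from h import *
np.set_printoptions(precision=1,suppress=True)
print(monitor.read_state()["eef_rot"]*57.3)
p=cam("wrist","pics/w1.png")
for t in("sharpener","dial","dial_hub","large_hole","entry","dial_top"):
    r=find_in(p,t); print(t,[(np.array(x["rect"]),round(x["p"],2)) for x in r[:2]])
cv2.imwrite("pics/w1b.png",cv2.resize(p["img"],(768,576),interpolation=cv2.INTER_CUBIC)[:,:,::-1])
E
```

```text
[-180.    -0.1  -18.4]
sharpener [(array([258.3, 299.4,  90.8, 142.8]), 0.57), (array([160.1, 255.4,  16.1, 144.5]), 0.5)]
dial []
dial_hub [(array([259.6, 269.8,  74. ,  38. ]), 0.72)]
large_hole [(array([257.6, 265. ,  78.1,  37.4]), 0.7)]
entry [(array([372.5, 282.4,  16.6, 131.9]), 0.62), (array([258. , 296. ,  90.4, 142.4]), 0.61)]
dial_top [(array([257.9, 299.2,  93.8, 143.1]), 0.87)]
```

View pics/w1b.png

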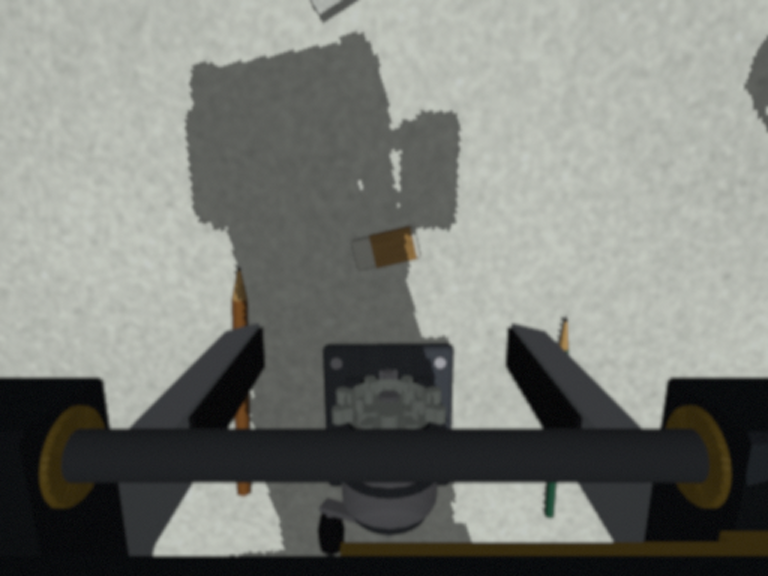

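```bash
python3 - <<'E'
from h import *
a=cv2.imread("pics/w1.png")[222:290,205:315].astype(float)
a=np.clip((a-20)*2.2,0,255).astype(np.uint8)
cv2.imwrite("pics/w1c.png",cv2.resize(a,None,fx=7,fy=7,interpolation=cv2.INTER_CUBIC))
E
```

```text
(no output)
```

View pics/w1c.png

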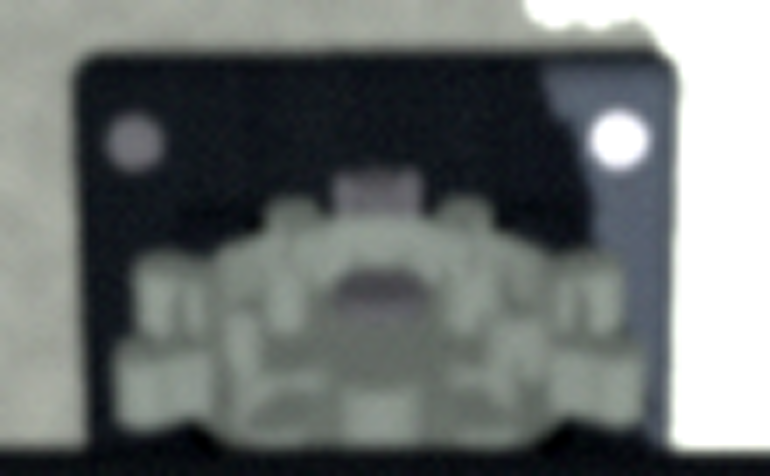

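arm_command:
  steps:
    - [1,29,67,0,-10]
    - [1,29,67,0,-20]
    - [1,29,67,0,-30]
    - [1,29,67,0,-40]
    - [1,29,67,30,-50]
    - [1,29,67,60,-60]
    - [1,29,67,68,-70]
    - [1,29,67,68,-70]
    - [1,29,67,68,-70]

```text
clock: 5.7
eef_pos: [675.5, -129.8, 103.4]
eef_rot: [3.14, -0.001, 0.897]
wrist_force: [-0.3, -0.4, -0.2]
finger_gap: 93.7
finger_force: 0.0
```

```bash
python3 - <<'E'
from h import *
np.set_printoptions(precision=1,suppress=True)
p=cam("wrist","pics/w2.png"); np.savez("w2.npz",v=p["view"],m=p["mtx"])
for t in("sharpener","dial","dial_hub","large_hole","entry","dial_top"):
    r=find_in(p,t); print(t,[(np.array(x["rect"]),round(x["p"],2)) for x in r[:2]])
a=np.clip((p["img"].astype(float)-10)*1.8,0,255).astype(np.uint8)
cv2.imwrite("pics/w2b.png",cv2.resize(a[:,:256],None,fx=1.5,fy=1.5,interpolation=cv2.INTER_CUBIC)[:,:,::-1])
# fronto-parallel warp of dial plane, guess
E
```

```text
sharpener [(array([ 77.8, 177.2, 151.5, 149.5]), 0.71)]
dial [(array([ 61.5, 183.2,  96.5, 108. ]), 0.86)]
dial_hub [(array([ 60.8, 181.8,  94.8, 111.9]), 0.62)]
large_hole [(array([ 60. , 179.8, 100.2, 115.7]), 0.85), (array([ 68.1,  29.8, 136.2,  54.6]), 0.49)]
entry [(array([ 78.3, 176.6, 150.4, 148.8]), 0.74)]
dial_top [(array([ 78.2, 174.9, 156.3, 149.7]), 0.82)]
```

View pics/w2b.png

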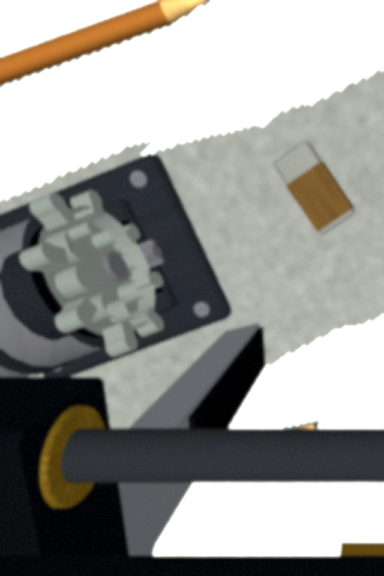

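```bash
cat >> h.py <<'E'
def warp(img,p,piv,yaw,off=4,S=8,R=40):
    sx=np.array([np.cos(yaw),np.sin(yaw),0]);sy=np.array([-sx[1],sx[0],0])
    # seen from front: right = +sy (viewer looks along -sx), up = z
    src=np.float32([proj(p,np.array(piv)+off*sx+a*sy+b*np.array([0,0,1])) for a,b in((-R,R),(R,R),(R,-R),(-R,-R))])
    n=2*R*S;H=cv2.getPerspectiveTransform(src,np.float32([[0,0],[n,0],[n,n],[0,n]]))
    return cv2.warpPerspective(img,H,(n,n),flags=cv2.INTER_CUBIC)
E
python3 - <<'E'
from h import *
z=np.load("w2.npz");p={"view":z["v"],"mtx":z["m"]}
a=np.clip((cv2.imread("pics/w2.png").astype(float)-10)*2,0,255).astype(np.uint8)
w=warp(a,p,(607.7,-39.2,80),-.321,S=7)
for r in(25,33,16.5): cv2.circle(w,(280,280),int(r*7),(0,0,255),1)
cv2.imwrite("pics/w2d.png",w)
E
```

```text
(no output)
```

View pics/w2d.png

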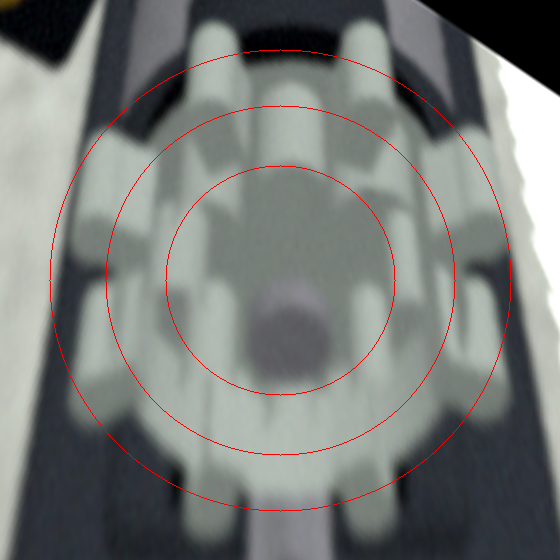

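```bash
python3 - <<'E'
from h import *
z=np.load("w2.npz");p={"view":z["v"],"mtx":z["m"]}
w=warp(cv2.imread("pics/w2.png"),p,(611.9,-38.8,80),-.321,S=7)
g=cv2.createCLAHE(4,(4,4)).apply(cv2.cvtColor(w,cv2.COLOR_BGR2GRAY))
g=cv2.cvtColor(g,cv2.COLOR_GRAY2BGR)
for i in range(8):
    t=i*np.pi/4; cv2.circle(g,(int(280+115.5*np.sin(t)),int(280-115.5*np.cos(t))),2,(0,0,255),-1)
    t+=np.pi/8; cv2.circle(g,(int(280+206.5*np.sin(t)),int(280-206.5*np.cos(t))),24,(0,0,255),1)
cv2.imwrite("pics/w2e.png",g)
E
```

```text
(no output)
```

View pics/w2e.png

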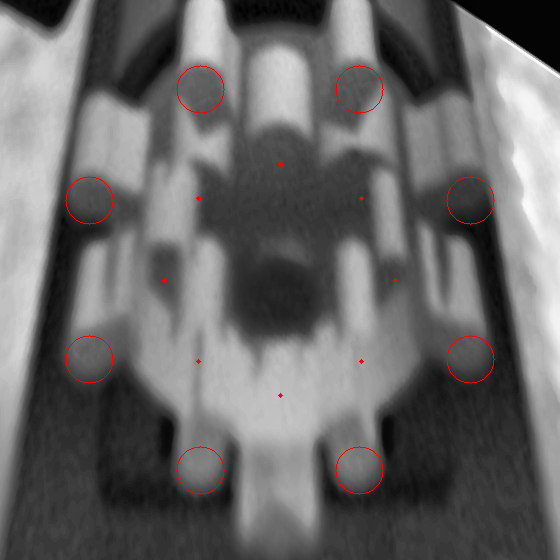

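arm_command:
  steps:
    - [1,-8,-13,0,-8]
    - [1,-8,-13,29,-15]
    - [1,-8,-13,58,-15]
    - [1,-8,-13,58,-15]
    - [1,-8,-13,58,-15]

```text
clock: 6.68
eef_pos: [660.6, -128.0, 45.8]
eef_rot: [3.14, -0.0, 1.163]
wrist_force: [-0.0, 1.1, -0.1]
finger_gap: 94.2
finger_force: 0.0
```

```bash
python3 - <<'E'
from h import *
p=cam("wrist","pics/w3.png"); np.savez("w3.npz",v=p["view"],m=p["mtx"])
print(monitor.read_state()["joints"])
a=np.clip((p["img"].astype(float)-10)*1.8,0,255).astype(np.uint8)[:,:,::-1]
w=warp(a,p,(611.9,-38.8,80),-.321,S=6)
c=cv2.resize(a[:,:150],None,fx=2,fy=2,interpolation=cv2.INTER_CUBIC)[:480]
cv2.imwrite("pics/w3b.png",cv2.hconcat([w,cv2.copyMakeBorder(c,0,480-c.shape[0],0,0,cv2.BORDER_CONSTANT)]))
E
```

```text
[-2.45795661e-01  7.47126242e-01  1.28212405e+00  1.12872403e-05
  1.11031166e+00  1.61951580e-01]
```

View pics/w3b.png

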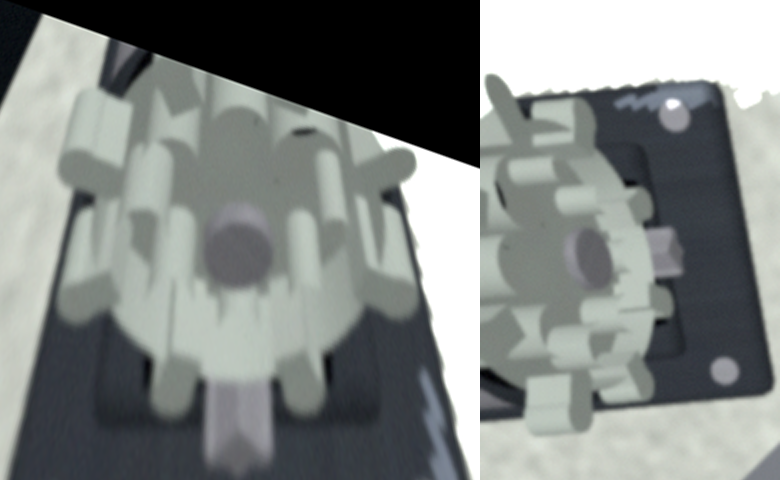

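```bash
cat > fit.py <<'E'
from h import *
D=[12.5,5,6,7,8,9,9.5,10.5]
def feats(p,piv,yaw,k,S,R=40):
    """k: 45deg clockwise steps from the bottom (seen from front) at which the large hole stands"""
    sx=np.array([np.cos(yaw),np.sin(yaw),0]);sy=np.array([-sx[1],sx[0],0])
    C=-p["view"][:3,:3].T@p["view"][:3,3]-np.array(piv); cx,cy,cz=C@sx,C@sy,C[2]
    n=2*R*S;g=(np.arange(n)+.5)/S-R;Y,Z=np.meshgrid(g,-g)
    dx,dy,dz=4-cx,Y-cy,Z-cz
    tb=-8/dx   # param along the ray from front plane to back plane
    F=np.zeros((n,n,5));F[...,0]=1  # face, wall, wall nz, wall ny, back
    for i in range(8):
        a=np.pi+(k+i)*np.pi/4; hy,hz=16.5*np.sin(a),16.5*np.cos(a);r=D[i]/2
        y,z=Y-hy,Z-hz;m=y*y+z*z<r*r
        A=dy**2+dz**2;B=y*dy+z*dz;t=(-B+np.sqrt(np.maximum(B*B-A*(y*y+z*z-r*r),0)))/A
        w=m&(t<tb(dx) if callable(tb) else m&(t<-8/dx*1.0)) if False else m&(t<8/(cx-4))
        F[m,0]=0;F[m&~w,4]=1;F[w,1]=1
        F[w,2]=(-(z+t*dz)/r)[w];F[w,3]=(-(y+t*dy)/r)[w]
    return F,np.hypot(Y,Z),Z
E
python3 - <<'E'
from fit import *
yaw=-.321;S=6;out=[]
for nm in("w2","w3"):
    z=np.load(nm+".npz");p={"view":z["v"],"mtx":z["m"]};img=cv2.imread(f"pics/{nm}.png")
    for dxx in(0,1.5,-1.5):
        piv=np.array([611.9,-38.8,80])+dxx*np.array([.949,-.3155,0])
        w=cv2.cvtColor(warp(img,p,piv,yaw,S=S),cv2.COLOR_BGR2GRAY).astype(float)
        res=[];ren=[]
        for k in range(8):
            F,r,Z=feats(p,piv,yaw,k,S)
            F=cv2.GaussianBlur(F,(0,0),3)
            m=(r<23)&(r>8.5)&(w>8); A=F[m];c=np.linalg.lstsq(A,w[m],rcond=None)[0]
            res.append((w[m]-A@c).std());ren.append(F@c)
        print(nm,dxx,np.round(res,2))
    b=int(np.argmin(res))
    out.append(np.vstack([w,ren[b]]))
o=np.clip(np.hstack(out)*1.8,0,255).astype(np.uint8);cv2.imwrite("pics/fit.png",cv2.resize(o,(600,600)))
E
```

```text
w2 0 [10.82 10.71 10.66 10.72 10.67 10.44 10.35 10.61]
w2 1.5 [12.1  11.93 11.81 11.84 12.14 12.16 12.01 12.06]
w2 -1.5 [11.19 11.09 11.03 11.12 11.18 11.09 10.97 11.13]
w3 0 [14.22 14.03 14.   14.09 14.07 13.64 13.73 14.02]
w3 1.5 [15.92 15.66 15.5  15.54 15.97 16.06 15.9  15.95]
w3 -1.5 [14.86 14.71 14.6  14.71 14.83 14.73 14.53 14.76]
```

View pics/fit.png

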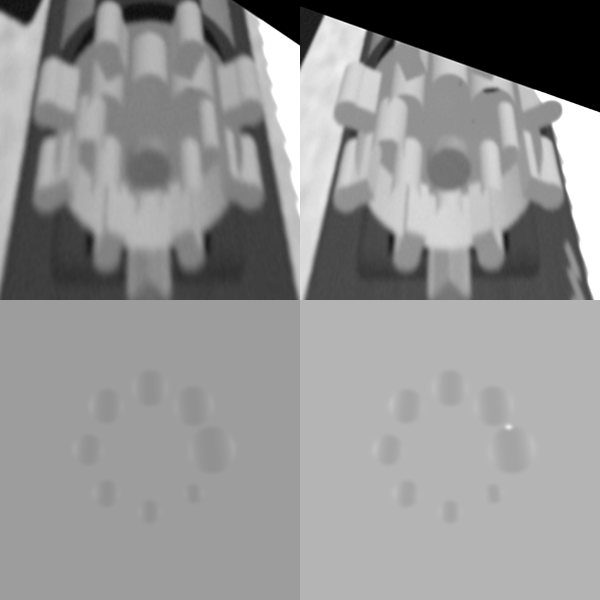

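arm_command:
  steps:
    - [1,0,0,-60,0]
    - [1,0,0,-114,0]
    - [1,0,0,-114,10]
    - [1,-13,-69,-114,20]
    - [1,-13,-69,-114,30]
    - [1,-13,-69,-114,40]
    - [1,-13,-69,-114,50]
    - [1,-13,-69,-114,60]
    - [1,-13,-69,-114,70]
    - [1,-13,-69,-114,80]
    - [1,-13,-69,-114,85]
    - [1,-13,-69,-114,85]
    - [1,-13,-69,-114,85]

```text
clock: 8.35
eef_pos: [591.6, -112.5, 159.2]
eef_rot: [-3.142, -0.001, -0.318]
wrist_force: [0.0, -0.1, -0.5]
finger_gap: 94.2
finger_force: 0.0
```

```bash
cat > rel.py <<'E'
from h import *
s=monitor.read_state();d=s["eef_pos"]-np.array([611.9,-38.8,80]);y=-.321
sx=np.array([np.cos(y),np.sin(y),0]);sy=np.array([-sx[1],sx[0],0])
print("sx %.1f sy_finger %.1f tip_z %.1f yaw %.3f gap %.1f F"%(d@sx,d@sy+s["finger_gap"]/2+6.25,d[2]-19,s["eef_rot"][2],s["finger_gap"]),s["wrist_force"],s["clock"])
E
python3 - <<'E'
import rel
from h import *
p=cam("wrist","pics/w4.png"); np.savez("w4.npz",v=p["view"],m=p["mtx"])
# where should finger tip/ dial top appear
print(proj(p,[611.9,-38.8,113]),proj(p,monitor.read_state()["eef_pos"]+np.array([.3155*53,.949*53,-19])))
E
```

```text
sx 4.0 sy_finger -23.0 tip_z 60.2 yaw -0.318 gap 94.2 F [ 0.03070262 -0.14889462 -0.45165742] 8.35
[143.30642239 223.3248882 ] [167.28099887 232.48990943]
```

arm_command:
  steps:
    - [1,1,0,15,0]
    - [1,1,0,30,0]
    - [1,1,0,36,0]
    - [1,1,0,36,0]
    - [1,1,-6,36,0]
    - [1,1,-11,36,0]
    - [1,1,-15,36,0]
    - [1,1,-19,36,0]
    - [1,1,-23,36,0]
    - [1,1,-23,36,0]

```text
clock: 9.65
eef_pos: [600.4, -90.4, 123.7]
eef_rot: [-3.141, -0.002, -0.32]
wrist_force: [-0.5, 0.2, 9.0]
finger_gap: 93.9
finger_force: 4.3
```

```bash
python3 rel.py
```

```text
sx 5.4 sy_finger 0.6 tip_z 24.7 yaw -0.320 gap 93.9 F [-0.48015153  0.22484018  8.97546781] 9.65
```

arm_command:
  steps:
    - [1,0,0,-8,0]
    - [1,0,0,-15,0]
    - [1,0,12,-15,0]
    - [1,0,24,-15,0]
    - [1,0,24,-8,0]
    - [1,0,24,-2,0]
    - [1,0,24,-2,0]
    - [1,0,18,-2,0]
    - [1,0,13,-2,0]
    - [1,0,9,-2,0]
    - [1,0,5,-2,0]
    - [1,0,0,-2,0]
    - [1,0,0,-2,0]

```text
clock: 11.28
eef_pos: [599.7, -90.3, 124.3]
eef_rot: [-3.142, 0.0, -0.32]
wrist_force: [0.5, -0.1, 0.0]
finger_gap: 94.1
finger_force: 0.0
```

```bash
python3 rel.py
```

```text
sx 4.7 sy_finger 0.6 tip_z 25.3 yaw -0.320 gap 94.1 F [ 0.53082756 -0.05655446  0.02079517] 11.275
```

arm_command:
  steps:
    - [1,0,0,-18,0]
    - [1,0,0,-36,0]
    - [1,35,8,-36,-10]
    - [1,70,17,-36,-20]
    - [1,70,17,-36,-30]
    - [1,70,17,-36,-40]
    - [1,70,17,-36,-50]
    - [1,70,17,-36,-60]
    - [1,70,17,-36,-70]
    - [1,70,17,-36,-80]
    - [1,70,17,20,-85]
    - [1,70,17,78,-85]
    - [1,70,17,78,-85]
    - [1,70,17,78,-85]
    - [1,70,17,78,-85]

```text
clock: 13.15
eef_pos: [662.1, -129.5, 49.8]
eef_rot: [3.137, -0.001, 1.163]
wrist_force: [-0.7, -0.1, -0.5]
finger_gap: 93.6
finger_force: 0.0
```

```bash
python3 - <<'E'
from h import *
p=cam("wrist","pics/w5.png"); np.savez("w5.npz",v=p["view"],m=p["mtx"])
o=[]
for n in("w3","w5"):
    z=np.load(n+".npz");q={"view":z["v"],"mtx":z["m"]}
    a=np.clip((cv2.imread(f"pics/{n}.png").astype(float)-10)*1.8,0,255).astype(np.uint8)
    w=warp(a,q,(611.9,-38.8,80),-.321,S=8)[60:560,110:510]
    o.append(w)
cv2.imwrite("pics/m5.png",cv2.hconcat(o))
E
```

```text
(no output)
```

View pics/m5.png

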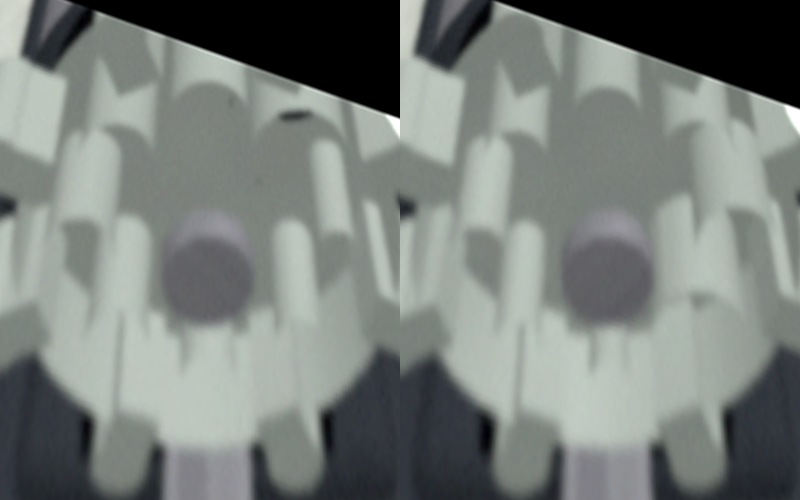

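arm_command:
  steps:
    - [1,0,0,-60,0]
    - [1,0,0,-114,0]
    - [1,0,0,-114,10]
    - [1,-13,-69,-114,20]
    - [1,-13,-69,-114,30]
    - [1,-13,-69,-114,40]
    - [1,-13,-69,-114,50]
    - [1,-13,-69,-114,60]
    - [1,-13,-69,-114,70]
    - [1,-13,-69,-114,80]
    - [1,-13,-69,-114,85]
    - [1,-13,-69,-114,85]
    - [1,-13,-69,-114,85]
    - [1,-13,-69,-114,85]

```text
clock: 14.95
eef_pos: [592.3, -113.7, 160.7]
eef_rot: [-3.142, -0.0, -0.319]
wrist_force: [-0.0, -0.3, -0.5]
finger_gap: 94.1
finger_force: 0.0
```

```bash
python3 rel.py
```

```text
sx 5.0 sy_finger -23.9 tip_z 61.7 yaw -0.319 gap 94.1 F [-0.01519616 -0.30048157 -0.46212041] 14.95
```

arm_command:
  steps:
    - [1,0,0,15,0]
    - [1,0,0,30,0]
    - [1,0,0,35,0]
    - [1,0,0,35,0]
    - [1,0,-7,35,0]
    - [1,0,-12,35,0]
    - [1,0,-16,35,0]
    - [1,0,-20,35,0]
    - [1,0,-24,35,0]
    - [1,0,-24,35,0]
    - [1,0,-24,20,0]
    - [1,0,-24,0,0]

```text
clock: 16.45
eef_pos: [599.7, -90.9, 161.3]
eef_rot: [3.142, 0.001, -0.32]
wrist_force: [-0.8, 0.5, -0.2]
finger_gap: 94.2
finger_force: 0.0
```

arm_command:
  steps:
    - [1,35,9,0,-10]
    - [1,70,17,0,-20]
    - [1,70,17,0,-30]
    - [1,70,17,0,-40]
    - [1,70,17,0,-50]
    - [1,70,17,0,-60]
    - [1,70,17,0,-70]
    - [1,70,17,0,-80]
    - [1,70,17,56,-85]
    - [1,70,17,114,-85]
    - [1,70,17,114,-85]
    - [1,70,17,114,-85]
    - [1,70,17,114,-85]

```text
clock: 18.08
eef_pos: [662.2, -129.4, 49.7]
eef_rot: [3.137, -0.001, 1.163]
wrist_force: [0.3, 0.6, 0.4]
finger_gap: 93.8
finger_force: 0.0
```

```bash
python3 - <<'E'
from h import *
p=cam("wrist","pics/w6.png"); np.savez("w6.npz",v=p["view"],m=p["mtx"])
W=[]
for n in("w3","w5","w6"):
    z=np.load(n+".npz");q={"view":z["v"],"mtx":z["m"]}
    W.append(cv2.GaussianBlur(cv2.cvtColor(warp(cv2.imread(f"pics/{n}.png"),q,(611.9,-38.8,80),-.321,S=8),cv2.COLOR_BGR2GRAY),(5,5),0)[60:560,110:510].astype(float))
# regions in crop coords (400x500)
for nm,(x0,x1,y0,y1) in dict(left=(40,120,120,280),lowleft=(95,155,200,320),bottom=(160,255,315,420),lowright=(255,345,190,320),right=(290,380,120,280)).items():
    print(nm,[round(np.abs(W[i][y0:y1,x0:x1]-W[j][y0:y1,x0:x1]).mean(),1) for i,j in((0,1),(1,2),(0,2))])
for y in(335,350,365,380,400): 
    for w in W: print(y,w[y,130:290:8].astype(int))
for y in(230,270,300):
    for w in W: print("R",y,w[y,250:370:8].astype(int))
E
```

```text
left [np.float64(5.2), np.float64(3.1), np.float64(7.5)]
lowleft [np.float64(6.1), np.float64(4.5), np.float64(10.2)]
bottom [np.float64(3.1), np.float64(5.3), np.float64(5.1)]
lowright [np.float64(12.6), np.float64(5.0), np.float64(9.6)]
right [np.float64(11.8), np.float64(3.7), np.float64(9.8)]
335 [119 118 112 118 116 106  97  98 107 113 116 115 112 104 105 110 112 112
 108 109]
335 [116 113 117 118 117 109 104 100  95 107 112 110 102 103 106 106 110 111
 110 111]
335 [113 113 118 117  98  96 105 111 107 102 101 106 113 113 110 103 104 110
 110 110]
350 [119 119 118 119 119 118 110 100 111 115 118 118 112 110 116 114 112 111
 111 111]
350 [117 116 117 117 119 119 121 114  99 110 116 113 108 114 114 113 110 109
 110 110]
350 [118 116 117 116  99 107 114 115 115 115 115 114 112 113 111 105 107 110
 109 109]
365 [117 118 119 118 118 118 113 110 118 118 118 117 115 111 116 113 112 111
 111 110]
365 [117 118 117 118 118 120 120 115 105 115 117 115 110 115 114 112 109 110
 109 108]
365 [117 117 117 116 110 115 117 116 116 115 114 115 113 112 112 109 107 110
 110 109]
380 [118 118 118 11
[... 414 characters left out ...]
]
400 [116 116 116 117 117 116 117 116 115 115 114 114 114 113 112 111 109 109
 108 107]
R 230 [ 82  81  82  93 109 117 118 102  83  95 101 103 107  94  86]
R 230 [ 85  95 103 106 110 110  98 112 114 111 101  80  80  83  84]
R 230 [ 80  88 100 106 110 113  99 105 110 102  80  78  79  85  86]
R 270 [ 70  80  82  91 106 114 118 116  97  81  81  84  90  87  85]
R 270 [ 69  91 102 106 110 113 115 117 115 113 109  97  90  87  84]
R 270 [ 69  85  97 104 108 112 115 114 113 108  94  82  89  86  85]
R 300 [ 77  82  85  88 102 112 117 117 109 100  99  98  97  93  86]
R 300 [ 78  90  98 101 104  97  85  91  96 103 106 105  96  91  84]
R 300 [ 82  84  94 103 109 104  98 106 109 109 103  97  94  91  84]
```

arm_command:
  steps:
    - [1,0,0,-60,0]
    - [1,0,0,-120,0]
    - [1,0,60,-170,0]
    - [1,0,60,-170,0]
    - [1,0,60,-170,0]
    - [1,0,60,-170,0]

```text
clock: 18.88
eef_pos: [715.4, -152.5, 216.0]
eef_rot: [-3.141, 0.0, 1.163]
wrist_force: [-0.4, -0.1, 0.4]
finger_gap: 93.8
finger_force: 0.0
```

```bash
python3 - <<'E'
from h import *
# sharpener shift check between w3 and w6: static pointer + base area, registered in desk plane z=10
S=[]
for n in("w3","w5","w6"):
    z=np.load(n+".npz");q={"view":z["v"],"mtx":z["m"]}
    sx=np.array([.949,-.3155,0]);sy=np.array([.3155,.949,0]);o=np.array([611.9,-38.8,15])-38*sx
    pts=[(46,50),(100,50),(100,-50),(46,-50)]
    src=np.float32([proj(q,o+a*sx+b*sy) for a,b in pts])
    H=cv2.getPerspectiveTransform(src,np.float32([[0,0],[216,0],[216,400],[0,400]]))
    S.append(np.float32(cv2.cvtColor(cv2.warpPerspective(cv2.imread(f"pics/{n}.png"),H,(216,400)),cv2.COLOR_BGR2GRAY)))
print("shift mm",[np.round(np.array(cv2.phaseCorrelate(S[0],s,cv2.createHanningWindow((216,400),cv2.CV_32F))[0])/4,2) for s in S[1:]])
print(job.sign_off())
E
```

```text
shift mm [array([-0.1 ,  0.01]), array([ 0.02, -0.  ])]
the job is handed in; nothing more can be done
None
```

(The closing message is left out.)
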